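# Let the blender jar down on its crank stand

## Robot

A 6-joint arm with a two-finger parallel gripper is mounted at the origin on the work surface. World frame = base frame: x ahead of the robot, y to its left, z up, the work surface at z = 0. Lengths are in m, angles in rad, forces in N, time in s.
With the tool pointing down it reaches from about 0.35 to 0.775 m from the base axis. Payload 5.5 kg.
Tool frame: the origin (TCP) lies midway between the tips of the shut fingers; the grasp point (between the pads) lies 19 mm behind it; z points along the fingers, y is the line along which they close (so a half turn about z gives the same grasp; the last joint's range is limited). The gripper opens to 85 mm and grips with 20 to 120 N. Pads are 22 mm wide; open, the fingers measure 114 mm over their backs; the gripper's body (76 mm by 85 mm) begins 54 mm behind the grasp point. The pads swing forward as they close: fully open they stand 13 mm farther back than shut.
Start: joints at [-1.43, 0.313, 0.046, 1.304, 0, 1.431], TCP at [0.159, -0.553, 0.231] pointing down, gripper open.
Joint ranges: [-2.76, 2.76], [-0.86, 1.69], [-1.03, 1.26], [-2.2, 2.34], [-1.47, 1.5], [-3.14, 3.14]. Speed limits (rad/s): [2.57, 2.57, 3.14, 3.14, 3.14, 3.14].

## Interface

Orientations are given as a unit quaternion [w, x, y, z].
In Python, from workcell import telemetry, imaging, env gives the robot as it stands. The module is installed in compiled form; this text tells all that it offers.
- The arm moves only by the tool step_arm, never from a script. Its argument "moves" is a list of rows, each a list of 3 entries, a list of its own where there are three numbers: the shift along the tool's x, y, z in mm, then the turn, a rotation vector about the tool's x, y, z in rad, then the finger opening in mm, from 0 to 85.4. A call has 1 to 8 rows; each row is the pose to reach, as a shift and turn from the pose commanded when the call began, along the tool's axes at that moment; what a row does not reach only later rows make up. A row lasts 1/12 s, in which the tool goes at most 41.7 mm and 7.16 degrees, less where a joint would pass 70% of its speed; a pose out of reach is approached as far as the arm can. A call with a gripper value outside its range is refused whole. The fingers move at their own pace and stop on an object; "grip_force" is the grip in N (left out, the last holds). Time passes only in rows, so rows that repeat a pose let the fingers close. It gives the time, the measured TCP pose, the force, the opening and the grip force at its end, in the units of the state.
- telemetry.get_state(): the state, without advancing time (a new reading comes with each control period).
- imaging.read_camera(name): name is "side" or "top"; returns the picture (480x640x3 uint8, red, green, blue); there is no depth.
- imaging.camera_params(name): a dict with "camera_matrix" (3x3 intrinsics, pixels), "pose" (4x4, takes a point from camera to world coordinates). Camera axes: x right, y up, looking along -z (the intrinsics and any distortion apply to the point x, -y, -z); pixel columns grow to the right and rows downward; lengths in m; the calibration is good to about 2 mm. A picture is of the moment at which its call begins. camera_params takes no time and is no camera call.
- env.hand_in(): hands the job in; it is judged then, once.
The state is a dict: "clock": time; "joint_pos": joint angles; "qvel": joint speeds; "tau": joint torques, N m; "tcp_pos": TCP position; "orientation": TCP orientation; "wrist_force": force on the tool from outside, world axes, zero at the start; "ft_torque": the same for the moment, N m; "finger_gap": finger opening in m; "grip_force": force on a finger pad.
Only numpy, scipy, OpenCV 4.12 (cv2) and the standard library are available. Lean on these libraries where they do the work, as an engineer would, in place of code of your own. Each camera call takes 0.05 s, during which the arm holds its last target. There are 200 camera calls.

## Task

Of the two crank-up stands, take the one that carries the glass blender jar: pinch its crank's yellow pawl trigger against the black grip so that the pawl lifts, and let the crank turn back slowly under the load, never letting it run away, until the jar's platform is all the way down; then let go. Leave the other stand, with the aluminium chocolate pot, cranked up.

Things in the scene. Friction and masses are not known exactly. Their poses are not given: they have to be found in the camera images.
- crank (a joint): Jar stand's crank angle, rad: 0 = platform up, held by the ratchet. It grows as the crank turns back, anticlockwise from above; the platform sinks 58 mm per rad to the stop at 1.3. The load pulls that way with 3 to 6 N at the grip. Teeth stop it at about 0, 0.22, 0.44, 0.66, 0.88 if the pawl is down; past 1.07 none do. Pawl up and unheld, it runs away at 3 rad/s or so.
- crank_grip (a point): Pinch point on the jar stand's crank, 105 mm high. x: out from the hub axis, which lies at x -115, y +8.5 mm; y: the way it moves when lowering. Close along y, from above: black grip (22 x 14 mm, fixed) on -y, yellow trigger plate (22 x 6 mm) leaning out on +y; 37 mm over both, 43 at their tops (127 high). 6 N shuts them to 23 mm, centred here: pawl up. Opened, it drops. Arm top 77 mm high.
- pot_crank (a joint): Crank angle of the other stand, alike but carrying an aluminium chocolate pot: 0 = up, where it must stay. Either stand may be left or right. Each: white base 370 x 150 mm; grey drum round the hub, radius 90, 50 high, teeth on top; beyond it two posts 230 high, then the round platform, 205 from the hub, load fixed in its socket (glass jar 197 high). Cranks first point to the robot and to its left.

How it is judged:
At the end, for the whole second after the job is handed in: The jar stand's crank is at its lower stop (past 1.22 rad, so that the platform is within about 5 mm of the bottom) and at rest; the other stand's crank is still up (below 0.05 rad) (value of joint crank above 1.22 rad and velocity of joint crank below 0.1 rad/s and value of joint pot_crank below 0.05 rad); the robot touches nothing.
It fails at once if the jar stand's crank runs back faster than 1.5 rad/s before it has come to 1.1 rad (velocity of joint crank above 1.5 rad/s and value of joint crank below 1.1 rad).
It fails at once if the other stand is let down (its crank turns past 0.05 rad) (value of joint pot_crank above 0.05 rad).
It also fails if it takes over 48 s, if anything falls off the work surface, if the arm or the gripper's body presses on something with over 40 N, if the wrist force passes 120 N, or if a joint passes its speed limit or range.

## Working session

There is one attempt and no reset: what is moved stays moved. The work goes in short steps, Python scripts to look and compute and a tool call to move; the robot and the scene stay as the last step left them, time stands still between calls to the robot, and variables do not carry over. Pictures are saved under pics/ and viewed, at most 10 in all, crops included, and the job is handed in when it is done.

Besides the shell and the picture viewer there is one more tool, called after "Request:" as a command line: name --argument value ..., lists and objects as JSON in quotes. step_arm: Moves the arm, as the interface text tells. Its arguments: {"type":"object","properties":{"moves":{"type":"array"},"grip_force":{"type":"number"}},"required":["moves"]}

```bash
mkdir -p pics; cat > h.py <<'E'
import numpy as np, cv2
from workcell import telemetry, imaging, env
def shot(n,f):
    im=imaging.read_camera(n); cv2.imwrite('pics/'+f,im[:,:,::-1]); return im
def ray(n,u,v):
    p=imaging.camera_params(n);K=np.array(p['camera_matrix']);T=np.array(p['pose'])
    d=np.linalg.solve(K,[u,v,1.]);d=T[:3,:3]@(d*[1,-1,-1]);return T[:3,3],d
def onz(n,u,v,z):
    o,d=ray(n,u,v);return o+d*(z-o[2])/d[2]
def proj(n,P):
    p=imaging.camera_params(n);K=np.array(p['camera_matrix']);T=np.linalg.inv(np.array(p['pose']))
    c=T[:3,:3]@np.array(P)+T[:3,3];q=K@(c*[1,-1,-1]);return q[:2]/q[2]
E
python3 - <<'E'
from h import *
for n in('top','side'):
    shot(n,n+'0.png');p=imaging.camera_params(n);print(p)
s=telemetry.get_state();print(s)
E
```

```text
{'camera_matrix': array([[451.28678277,   0.        , 315.96179611],
       [  0.        , 451.28678277, 236.06032144],
       [  0.        ,   0.        ,   1.        ]]), 'pose': array([[ 0.00298426,  0.99435226, -0.10608804,  0.47736772],
       [-0.99973374,  0.00539406,  0.02243535,  0.02635791],
       [ 0.02288089,  0.10599284,  0.99410361,  0.90962284],
       [ 0.        ,  0.        ,  0.        ,  1.        ]])}
{'camera_matrix': array([[566.39036523,   0.        , 314.3784062 ],
       [  0.        , 566.39036523, 234.85838936],
       [  0.        ,   0.        ,   1.        ]]), 'pose': array([[ 0.99810473,  0.03676536, -0.04934829,  0.52347555],
       [-0.06000388,  0.75939094, -0.64786181, -0.52348664],
       [ 0.01365577,  0.64959503,  0.76015776,  0.75569234],
       [ 0.        ,  0.        ,  0.        ,  1.        ]])}
{'clock': 0.1, 'joint_pos': array([-1.42962401e+00,  3.13915956e-01,  4.51130337e-02,  1.30359901e+00,
        4.69206902e-05,  1.43118881e+00]), 'qvel': array([-9.50965830e-05, -1.10659941e-03,  1.93094036e-03,  9.40406560e-04,
       -1.54776247e-03,  3.13327135e-04]), 'tau': array([ 3.63003244e-03, -4.81726277e+01,  2.99243456e+01,  1.27782192e-02,
       -6.46297258e-05, -9.83744286e-08]), 'tcp_pos': array([ 0.15927277, -0.55204021,  0.23051172]), 'orientation': array([-8.02820679e-04,  9.90161194e-01,  1.39929141e-01,  2.28322160e-05]), 'wrist_force': array([ 0.4092452, -0.7658278, -0.2583026]), 'ft_torque': array([-0.03716053, -0.00260873,  0.00787896]), 'grip_force': 0.0, 'finger_gap': 0.08538097964172064}
```

View pics/top0.png

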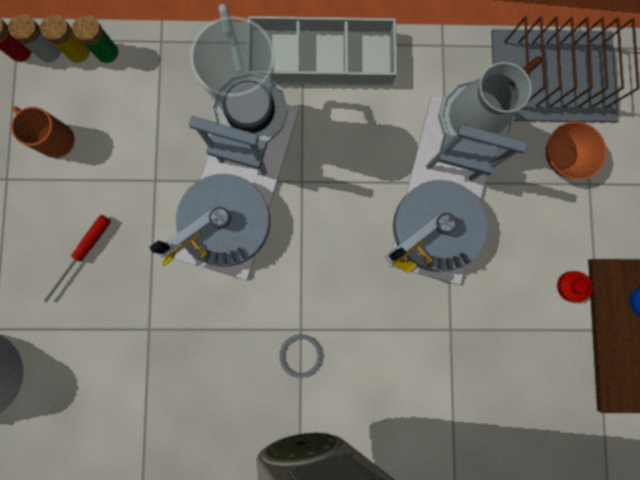

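View pics/side0.png

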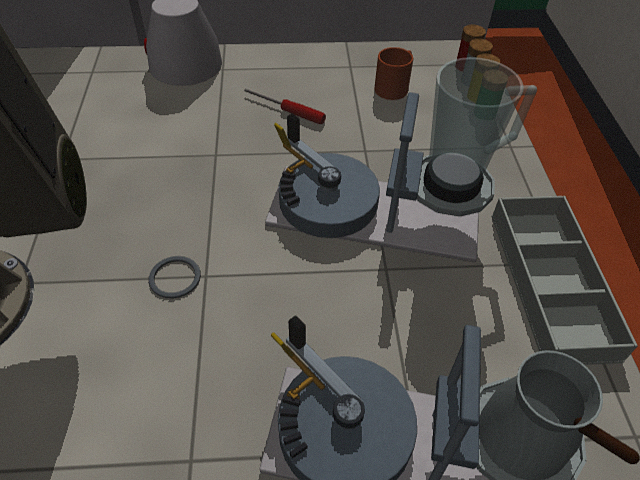

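The jar is on the left stand: hub at about (219,217) top and (329,176) side, black grip top at about (159,247) top and (292,120) side, yellow trigger tip at about (167,262) top and (280,127) side. Next I'll zoom in on the crank in both views and triangulate.

```bash
python3 - <<'E'
from h import *
def tri(a,b):
    (o1,d1),(o2,d2)=ray('top',*a),ray('side',*b)
    s=np.linalg.lstsq(np.c_[d1,-d2],o2-o1,rcond=None)[0];p,q=o1+d1*s[0],o2+d2*s[1]
    return ((p+q)/2).round(4),np.linalg.norm(p-q).round(4)
print('hub',tri((219,217),(329,176)));print('grip',tri((159,247),(292,120)));print('trig',tri((166,262),(280,127)))
print('drum',onz('top',223,220,.05))
t=cv2.imread('pics/top0.png')[195:285,135:285];s=cv2.imread('pics/side0.png')[105:215,250:390]
# black / yellow masks
for n,im,o in(('top',t,(135,195)),('side',s,(250,105))):
    h=cv2.cvtColor(im,cv2.COLOR_BGR2HSV)
    for c,m in(('Y',cv2.inRange(h,(15,120,80),(35,255,255))),('K',cv2.inRange(h,(0,0,0),(180,255,40)))):
        N,_,st,ce=cv2.connectedComponentsWithStats(m)
        for i in range(1,N):
            if st[i,4]>15: print(n,c,st[i,:2]+o,st[i,2:],(ce[i]+o).round(1))
a=cv2.resize(t,(640,384),interpolation=2);b=cv2.resize(s,(640,503),interpolation=2)
cv2.imwrite('pics/a.png',a);cv2.imwrite('pics/b.png',b)
E
```

```text
hub (array([0.6009, 0.1876, 0.0769]), np.float64(0.0))
grip (array([0.5406, 0.2794, 0.1277]), np.float64(0.0004))
trig (array([0.5171, 0.2686, 0.1214]), np.float64(0.0044))
drum [0.59905731 0.18505225 0.05      ]
top Y [174 233] [ 32  25 159] [193.  245.3]
top Y [162 254] [11 12 63] [167.1 259.3]
top K [151 242] [ 19  11 149] [159.8 247.3]
side Y [274 123] [ 9  7 22] [278.1 125.8]
side Y [291 160] [13  9 27] [297.6 163.5]
side K [287 112] [ 13  31 301] [292.9 127.5]
side K [321 115] [ 4  9 19] [322.7 119.3]
side K [280 171] [ 16  14 130] [287.4 178.4]
side K [318 173] [ 23  18 173] [328.9 182.9]
side K [280 187] [13  6 56] [286.  188.9]
side K [386 188] [ 4  8 24] [387.8 191.8]
side K [282 192] [14  8 61] [288.7 195.4]
side K [279 193] [13 22 78] [283.3 207. ]
side K [287 197] [13 10 60] [293.  201.6]
side K [365 197] [14 18 74] [372.9 209.1]
```

View pics/a.png

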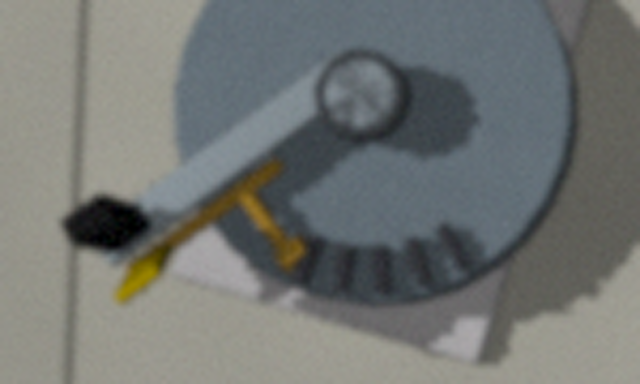

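View pics/b.png

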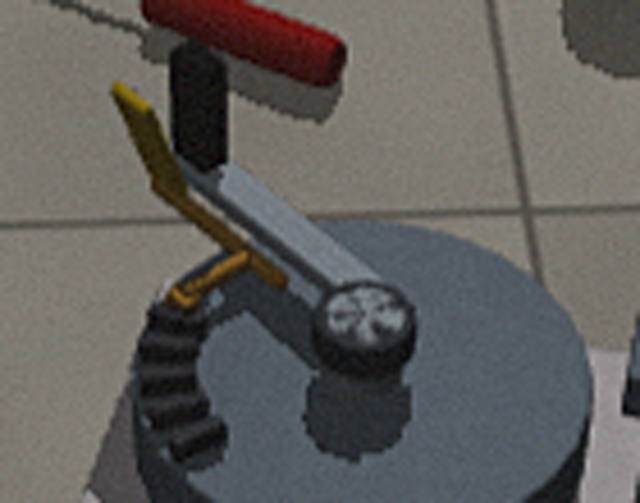

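The crops confirm it: black grip top at crop (108,222), trigger on its near side and pawl on the teeth. The triangulated grip height of 127 mm matches, and the crank points at about 129°. Next: how far the tool has to move.

```bash
cat >> h.py <<'E'
from scipy.spatial.transform import Rotation as Ro
def rel(p,phi):
    """shift (mm) and turn to put TCP at p with tool x along phi, tool z down"""
    s=telemetry.get_state();q=s['orientation'];R=Ro.from_quat([q[1],q[2],q[3],q[0]])
    c,n=np.cos(phi),np.sin(phi);T=Ro.from_matrix(np.array([[c,n,0],[n,-c,0],[0,0,-1.]]))
    print((R.inv().apply(np.array(p)-s['tcp_pos'])*1000).round(1),(R.inv()*T).as_rotvec().round(4),s['clock'])
E
python3 - <<'E'
from h import *
rel([.532,.274,.20],np.radians(129.2))
for k in range(1,9):
    a=.03*k;c,s=np.cos(a),np.sin(a);print(k,round(115*(c-1)+8.5*s,2),round(-(115*s-8.5*(c-1)),2),-a)
E
```

```text
[ 587.  -690.4   31.8] [-8.0000e-04 -1.7000e-03 -1.9742e+00] 0.1
1 0.2 -3.45 -0.03
2 0.3 -6.91 -0.06
3 0.3 -10.37 -0.09
4 0.19 -13.83 -0.12
5 -0.02 -17.28 -0.15
6 -0.34 -20.73 -0.18
7 -0.75 -24.16 -0.21
8 -1.28 -27.58 -0.24
```

Request:
step_arm --moves '[[[195,-230,0],[0,0,-0.9],85],[[195,-230,0],[0,0,-0.9],85],[[195,-230,0],[0,0,-0.9],85],[[195,-230,0],[0,0,-0.9],85],[[195,-230,0],[0,0,-0.9],85],[[195,-230,0],[0,0,-0.9],85],[[195,-230,0],[0,0,-0.9],85],[[195,-230,0],[0,0,-0.9],85]]' --grip_force 40

```text
clock: 0.77
tcp_pos: [0.2834, -0.272, 0.231]
orientation: [-0.001, 0.828, 0.561, 0.001]
wrist_force: [0.7, 1.3, 0.4]
finger_gap: 0.0853
grip_force: 0.0
```

```bash
python3 -c "
from h import *
rel([.532,.274,.20],np.radians(129.2));print(telemetry.get_state()['tcp_pos'])"
```

```text
[599.2  28.   32.6] [ 2.0000e-04 -3.2000e-03 -1.0648e+00] 0.7667
[ 0.28341512 -0.27204764  0.23102952]
```

Request:
step_arm --moves '[[[300,15,0],[0,0,-0.9],85],[[300,15,0],[0,0,-0.9],85],[[300,15,0],[0,0,-0.9],85],[[300,15,0],[0,0,-0.9],85],[[300,15,0],[0,0,-0.9],85],[[300,15,0],[0,0,-0.9],85],[[300,15,0],[0,0,-0.9],85],[[300,15,0],[0,0,-0.9],85]]'

```text
clock: 1.43
tcp_pos: [0.4124, -0.0011, 0.2311]
orientation: [0.0, 0.501, 0.865, 0.001]
wrist_force: [-1.0, -1.1, -0.1]
finger_gap: 0.0847
grip_force: 0.0
```

```bash
python3 -c "
from h import *
rel([.532,.274,.20],np.radians(129.2));print(telemetry.get_state()['tcp_pos'])"
```

```text
[179.  240.6  31.7] [ 0.0017 -0.0007 -0.163 ] 1.4333
[ 0.41241091 -0.001133    0.23114811]
```

Request:
step_arm --moves '[[[179,240,15],[0,0,-0.163],85],[[179,240,15],[0,0,-0.163],85],[[179,240,15],[0,0,-0.163],85],[[179,240,15],[0,0,-0.163],85],[[179,240,15],[0,0,-0.163],85],[[179,240,15],[0,0,-0.163],85],[[179,240,15],[0,0,-0.163],85],[[179,240,15],[0,0,-0.163],85]]'

```text
clock: 2.1
tcp_pos: [0.5348, 0.2721, 0.2143]
orientation: [-0.0, 0.433, 0.902, 0.0]
wrist_force: [-0.2, -0.9, -0.4]
finger_gap: 0.0848
grip_force: 0.0
```

```bash
python3 - <<'E'
from h import *
rel([.532,.274,.086],np.radians(129.2))
im=shot('side','s1.png');p=telemetry.get_state()['tcp_pos'];print(p,proj('side',p),proj('side',[.5355,.278,.127]),proj('side',[.5355,.278,.105]))
cv2.imwrite('pics/c.png',cv2.resize(im[0:240,180:420,::-1],(600,600),interpolation=2))
E
```

```text
[  3.1  -1.1 128.3] [ 0.0006 -0.0011 -0.0082] 2.1
[0.53424681 0.27099407 0.21426961] [287.29698927  80.84964761] [289.01736082 120.93426006] [289.2677029  130.79112673]
```

View pics/c.png

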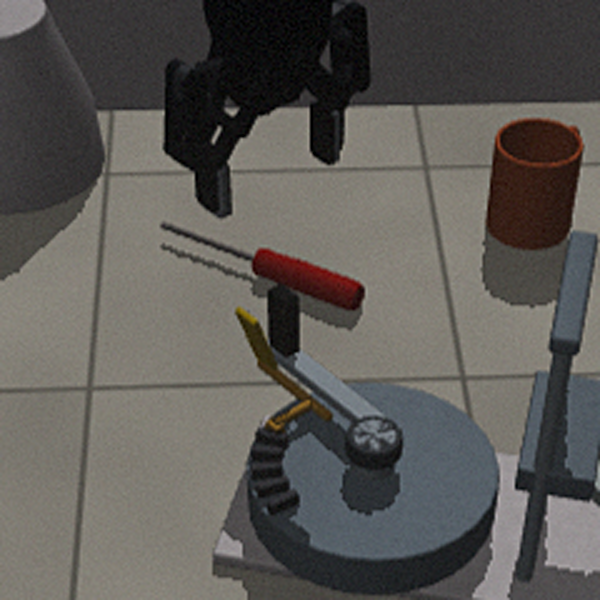

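The open fingers, at crop (215,200) and (325,150), straddle the grip and trigger at (285,320) and (248,325). Descending.

Request:
step_arm --moves '[[[3,-1,20],[0,0,-0.008],85],[[3,-1,40],[0,0,-0.008],85],[[3,-1,60],[0,0,-0.008],85],[[3,-1,80],[0,0,-0.008],85],[[3,-1,97],[0,0,-0.008],85],[[3,-1,112],[0,0,-0.008],85],[[3,-1,122],[0,0,-0.008],85],[[3,-1,128],[0,0,-0.008],85]]'

```text
clock: 2.82
tcp_pos: [0.5294, 0.2677, 0.0868]
orientation: [-0.001, 0.431, 0.902, -0.001]
wrist_force: [-0.5, 0.5, 0.2]
finger_gap: 0.0848
grip_force: 0.0
```

```bash
python3 - <<'E'
from h import *
rel([.5355,.278,.086],np.radians(129.2))
i=shot('side','s2.png');j=shot('top','t2.png')
cv2.imwrite('pics/d.png',np.hstack([cv2.resize(i[60:210,220:370,::-1],(400,400),interpolation=2),cv2.resize(j[180:330,90:240,::-1],(400,400),interpolation=2)]))
E
```

```text
[ 4.2 11.2  0.8] [-0.0027 -0.0005 -0.0048] 2.8167
```

View pics/d.png

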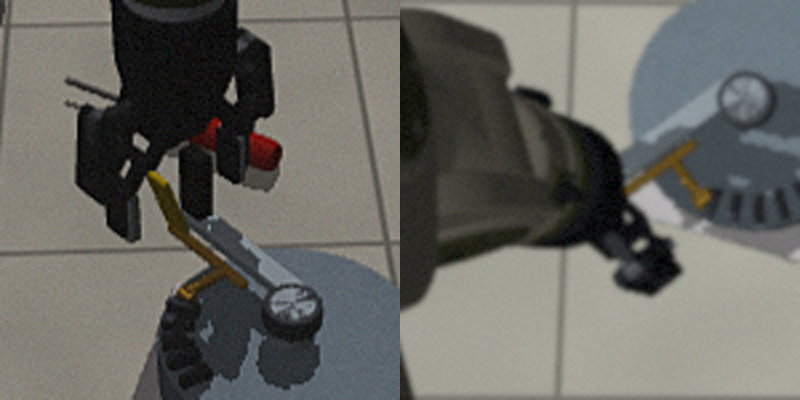

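Both fingers are down either side of the black grip (195,180) and trigger (165,200) in the side crop. The gripper sits about 11 mm toward the trigger side, so I'll centre it, then close.

Request:
step_arm --moves '[[[4,5,0],[0,0,0],75],[[4,9,0],[0,0,0],60],[[4,10,0],[0,0,0],52],[[4,10,0],[0,0,0],46],[[4,10,0],[0,0,0],40],[[4,10,0],[0,0,0],34],[[4,10,0],[0,0,0],28],[[4,10,0],[0,0,0],24]]' --grip_force 40

```text
clock: 3.58
tcp_pos: [0.535, 0.2784, 0.0884]
orientation: [-0.0, 0.43, 0.903, -0.001]
wrist_force: [-3.4, -2.3, 2.7]
finger_gap: 0.024
grip_force: 2.5
```

```bash
python3 - <<'E'
from h import *
rel([.5355,.278,.086],np.radians(129.2));s=telemetry.get_state();print(s['finger_gap'],s['grip_force'],s['wrist_force'])
E
```

```text
[-0.6  0.1  2.4] [-0.0012  0.0003 -0.0031] 3.5833
0.024003029286660094 2.487357866964288 [-3.40373498 -2.30141955  2.73343803]
```

Now squeeze fully, holding still.

Request:
step_arm --moves '[[[0,0,0],[0,0,0],18],[[0,0,0],[0,0,0],10],[[0,0,0],[0,0,0],10],[[0,0,0],[0,0,0],10],[[0,0,0],[0,0,0],10],[[0,0,0],[0,0,0],10]]' --grip_force 40

```text
clock: 4.08
tcp_pos: [0.5356, 0.2789, 0.0886]
orientation: [0.0, 0.43, 0.903, 0.0]
wrist_force: [-1.7, -0.0, 5.3]
finger_gap: 0.0202
grip_force: 40.7
```

```bash
python3 - <<'E'
from h import *
i=shot('side','s3.png');j=shot('top','t3.png')
cv2.imwrite('pics/e.png',np.hstack([cv2.resize(i[60:210,220:370,::-1],(400,400),interpolation=2),cv2.resize(j[180:330,90:240,::-1],(400,400),interpolation=2)]))
E
```

```text
(no output)
```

View pics/e.png

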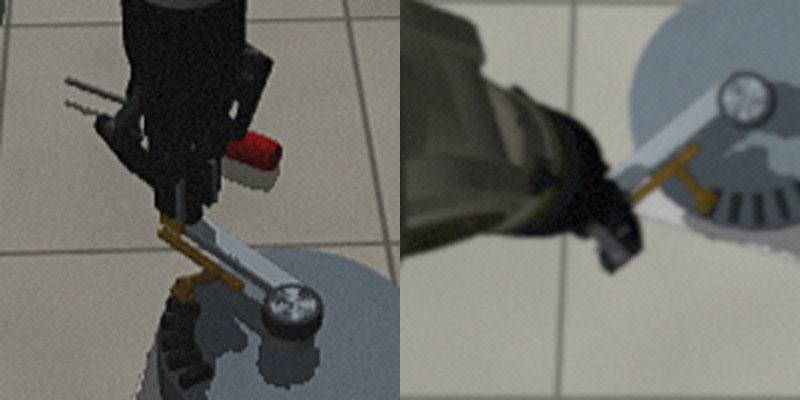

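Pinched: the pads are shut on grip and trigger (180,200 in the side crop) and the pawl tip at (183,290) is lifted off the teeth. Lowering gently along the arc.

Request:
step_arm --moves '[[[0.1,-1.2,0],[0,0,-0.01],10],[[0.2,-3.5,0],[0,0,-0.03],10],[[0.3,-5.8,0],[0,0,-0.05],10],[[0.3,-8.1,0],[0,0,-0.07],10],[[0.3,-10.4,0],[0,0,-0.09],10],[[0.2,-12.7,0],[0,0,-0.11],10],[[0.1,-15.0,0],[0,0,-0.13],10],[[0,-17.3,0],[0,0,-0.15],10]]'

```text
clock: 4.85
tcp_pos: [0.5227, 0.2678, 0.0886]
orientation: [0.001, 0.361, 0.933, 0.0]
wrist_force: [2.3, 0.4, 4.5]
finger_gap: 0.02
grip_force: 41.7
```

Request:
step_arm --moves '[[[0.2,-3.5,0],[0,0,-0.03],10],[[0.3,-6.9,0],[0,0,-0.06],10],[[0.3,-10.4,0],[0,0,-0.09],10],[[0.2,-13.8,0],[0,0,-0.12],10],[[0,-17.3,0],[0,0,-0.15],10],[[-0.3,-20.7,0],[0,0,-0.18],10],[[-0.8,-24.2,0],[0,0,-0.21],10],[[-1.3,-27.6,0],[0,0,-0.24],10]]'

```text
clock: 5.52
tcp_pos: [0.5063, 0.2464, 0.0886]
orientation: [0.002, 0.246, 0.969, 0.0]
wrist_force: [4.9, -0.2, 2.2]
finger_gap: 0.0205
grip_force: 42.7
```

Request:
step_arm --moves '[[[0.2,-3.5,0],[0,0,-0.03],10],[[0.3,-6.9,0],[0,0,-0.06],10],[[0.3,-10.4,0],[0,0,-0.09],10],[[0.2,-13.8,0],[0,0,-0.12],10],[[0,-17.3,0],[0,0,-0.15],10],[[-0.3,-20.7,0],[0,0,-0.18],10],[[-0.8,-24.2,0],[0,0,-0.21],10],[[-1.3,-27.6,0],[0,0,-0.24],10]]'

```text
clock: 6.18
tcp_pos: [0.4956, 0.2218, 0.0886]
orientation: [0.003, 0.128, 0.992, 0.0]
wrist_force: [9.3, 1.1, -2.3]
finger_gap: 0.0202
grip_force: 43.3
```

```bash
python3 - <<'E'
from h import *
s=telemetry.get_state();print(s['tcp_pos'],s['wrist_force'],s['ft_torque'],s['finger_gap'])
i=shot('side','s4.png');j=shot('top','t4.png')
cv2.imwrite('pics/f.png',np.hstack([cv2.resize(i[60:210,220:370,::-1],(400,400),interpolation=2),cv2.resize(j[180:330,90:240,::-1],(400,400),interpolation=2)]))
E
```

```text
[0.49557332 0.22175327 0.08859484] [ 9.30755883  1.11631423 -2.30699267] [-0.33678013 -1.4524994   0.76331123] 0.02015379648853826
```

View pics/f.png

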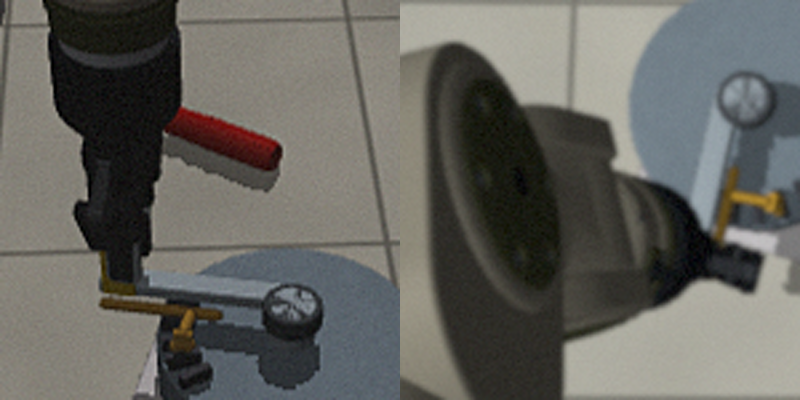

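The crank has turned to about 0.63 rad with the pawl clear of the teeth. There is a mild inward pull of 9 N, so I'll ease the next rows 2 mm inward.

Request:
step_arm --moves '[[[-0.3,-3.5,0],[0,0,-0.03],10],[[-0.6,-6.9,0],[0,0,-0.06],10],[[-1.0,-10.4,0],[0,0,-0.09],10],[[-1.5,-13.8,0],[0,0,-0.12],10],[[-2,-17.3,0],[0,0,-0.15],10],[[-2.4,-20.7,0],[0,0,-0.18],10],[[-2.8,-24.2,0],[0,0,-0.21],10],[[-3.3,-27.6,0],[0,0,-0.24],10]]'

```text
clock: 6.95
tcp_pos: [0.4913, 0.1951, 0.0886]
orientation: [0.003, 0.008, 1.0, 0.001]
wrist_force: [7.2, 4.3, -1.8]
finger_gap: 0.0205
grip_force: 44.3
```

Request:
step_arm --moves '[[[0,-3.5,0],[0,0,-0.03],10],[[0,-6.9,0],[0,0,-0.06],10],[[-0.2,-10.4,0],[0,0,-0.09],10],[[-0.5,-13.8,0],[0,0,-0.12],10],[[-0.8,-17.3,0],[0,0,-0.15],10],[[-1.2,-20.7,0],[0,0,-0.18],10],[[-1.8,-24.2,0],[0,0,-0.21],10],[[-2.3,-27.6,0],[0,0,-0.24],10]]'

```text
clock: 7.62
tcp_pos: [0.4936, 0.1682, 0.0886]
orientation: [0.003, -0.112, 0.994, 0.001]
wrist_force: [7.9, 6.9, -4.3]
finger_gap: 0.0202
grip_force: 45.1
```

Request:
step_arm --moves '[[[0,-2.3,0],[0,0,-0.02],10],[[0,-4.6,0],[0,0,-0.04],10],[[-0.2,-6.9,0],[0,0,-0.06],10],[[-0.3,-9.2,0],[0,0,-0.08],10],[[-0.4,-11.5,0],[0,0,-0.1],10],[[-0.6,-13.8,0],[0,0,-0.12],10],[[-0.7,-16.1,0],[0,0,-0.14],10],[[-1,-18.4,0],[0,0,-0.16],10]]'

```text
clock: 8.28
tcp_pos: [0.4963, 0.1598, 0.0885]
orientation: [0.003, -0.192, 0.981, 0.012]
wrist_force: [-0.3, 51.7, -1.8]
finger_gap: 0.0203
grip_force: 65.9
```

```bash
python3 - <<'E'
from h import *
s=telemetry.get_state();q=s['orientation'];p=s['tcp_pos'];print(p,s['wrist_force'],2*np.arctan2(q[2],q[1])-np.radians(129.2))
E
```

```text
[0.49630376 0.15978437 0.08853095] [-0.28179688 51.68631682 -1.84637195] 1.2734744016590023
```

Wrist force is 52 N, so it's against the lower stop. The angle is well past the last tooth. I'll ease back and open.

Request:
step_arm --moves '[[[-0.5,-14,0],[0,0,-0.13],10],[[-0.5,-10,0],[0,0,-0.1],10],[[-0.5,0,0],[0,0,-0.0],10]]'

```text
clock: 8.53
tcp_pos: [0.4964, 0.1606, 0.0885]
orientation: [0.003, -0.193, 0.981, 0.01]
wrist_force: [6.0, 13.8, -4.5]
finger_gap: 0.0202
grip_force: 49.7
```

That call's first rows went forward rather than back, because each shift counts from the current command. Force still fell to 14 N. Opening now.

Request:
step_arm --moves '[[[0,1,0],[0,0,0],20],[[0,2,0],[0,0,0],40],[[0,0,0],[0,0,0],60],[[0,-3,0],[0,0,0],75],[[0,-5,0],[0,0,0],85],[[0,-5,0],[0,0,0],85],[[0,-5,0],[0,0,0],85],[[0,-5,0],[0,0,0],85]]'

```text
clock: 9.2
tcp_pos: [0.4975, 0.1438, 0.0882]
orientation: [-0.0, -0.188, 0.982, 0.0]
wrist_force: [0.2, 0.6, 0.0]
finger_gap: 0.0851
grip_force: 0.0
```

```bash
python3 - <<'E'
from h import *
s=telemetry.get_state();print(s['wrist_force'],s['ft_torque'])
i=shot('side','s5.png');j=shot('top','t5.png')
cv2.imwrite('pics/g.png',np.hstack([cv2.resize(i[40:240,200:400,::-1],(400,400),interpolation=2),cv2.resize(j[150:350,90:290,::-1],(400,400),interpolation=2)]))
E
```

```text
[0.18089425 0.55185685 0.04301449] [-0.03048851  0.00701519  0.04165663]
```

View pics/g.png

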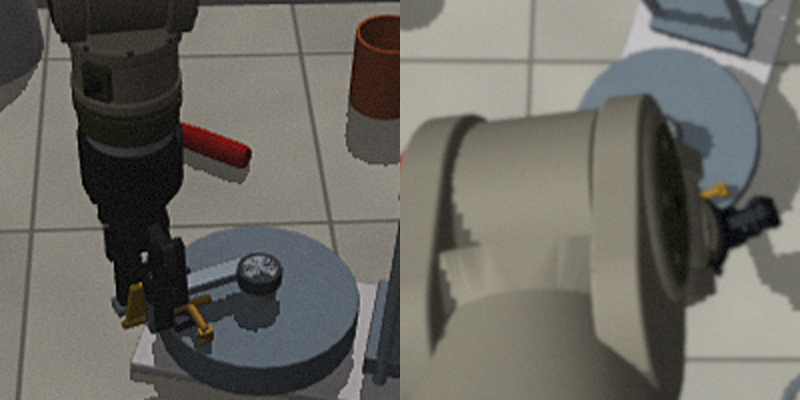

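Released: forces are zero, the trigger has sprung open at (135,300) in the side crop, and the pawl at (205,330) is past the teeth. Retreating straight up.

Request:
step_arm --moves '[[[0,0,-10],[0,0,0],85],[[0,0,-25],[0,0,0],85],[[0,0,-45],[0,0,0],85],[[0,0,-70],[0,0,0],85],[[0,0,-100],[0,0,0],85],[[0,0,-130],[0,0,0],85],[[60,0,-150],[0,0,0],85],[[100,0,-150],[0,0,0],85]]'

```text
clock: 9.97
tcp_pos: [0.4249, 0.1146, 0.2395]
orientation: [0.003, -0.189, 0.982, -0.0]
wrist_force: [-1.2, -0.6, 1.1]
finger_gap: 0.0851
grip_force: 0.0
```

Request:
step_arm --moves '[[[0,-40,0],[0,0,0],85],[[0,-80,0],[0,0,0],85],[[0,-120,0],[0,0,0],85],[[0,-160,0],[0,0,0],85],[[0,-160,0],[0,0,0],85],[[0,-160,0],[0,0,0],85],[[0,-160,0],[0,0,0],85]]'

```text
clock: 10.55
tcp_pos: [0.4814, -0.0342, 0.2365]
orientation: [-0.0, -0.188, 0.982, 0.0]
wrist_force: [-0.0, -0.1, 0.4]
finger_gap: 0.085
grip_force: 0.0
```

```bash
python3 - <<'E'
from h import *
s=telemetry.get_state();print(s['wrist_force'],s['tcp_pos'])
i=shot('side','s6.png');j=shot('top','t6.png')
cv2.imwrite('pics/i.png',np.hstack([cv2.resize(i[:,:,::-1],(400,300)),cv2.resize(j[:,:,::-1],(400,300))]))
E
```

```text
[-0.02402188 -0.0622704   0.38726584] [ 0.48143251 -0.03420633  0.23646928]
```

View pics/i.png

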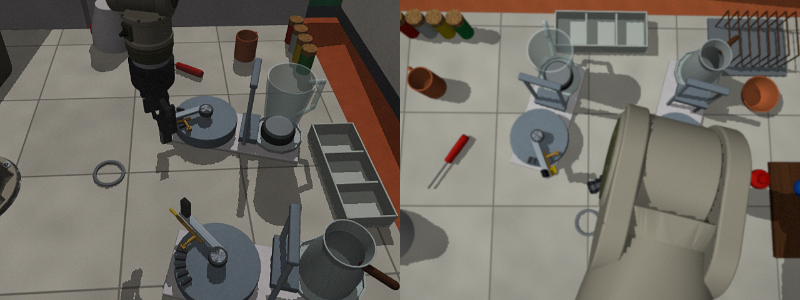

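The jar stand's crank now points toward the robot, with its grip at about (545,172) in the combined view. The pot stand looks unchanged. Checking the crank angle from the full-resolution top image.

```bash
python3 - <<'E'
from h import *
def ang(f,r):
    y0,y1,x0,x1=r;im=cv2.imread(f)[y0:y1,x0:x1];h=cv2.cvtColor(im,cv2.COLOR_BGR2HSV)
    for c,m in(('Y',cv2.inRange(h,(15,120,80),(35,255,255))),('K',cv2.inRange(h,(0,0,0),(180,255,40)))):
        N,_,st,ce=cv2.connectedComponentsWithStats(m)
        for i in range(1,N):
            if st[i,4]>25:
                p=onz('top',*(ce[i]+[x0,y0]),.12);v=p-[.601,.186,.12];print(f,c,st[i,4],(ce[i]+[x0,y0]).round(),p.round(3),np.hypot(*v[:2]).round(3),np.arctan2(v[1],v[0])%6.283)
ang('pics/top0.png',(195,285,135,285));ang('pics/t6.png',(195,300,150,285))
print(np.abs(cv2.imread('pics/side0.png').astype(int)-cv2.imread('pics/s6.png'))[315:440,265:440].mean())
E
```

```text
pics/top0.png Y 159 [193. 245.] [0.544 0.223 0.12 ] 0.068 2.5609116744071687
pics/top0.png Y 63 [167. 259.] [0.52  0.267 0.12 ] 0.115 2.3583098978094066
pics/top0.png K 149 [160. 247.] [0.541 0.281 0.12 ] 0.112 2.139600592038786
pics/t6.png Y 273 [242. 259.] [0.521 0.138 0.12 ] 0.093 3.679695798315577
pics/t6.png K 102 [232. 277.] [0.489 0.154 0.12 ] 0.116 3.420172779295509
12.008990476190476
```

```bash
python3 - <<'E'
from h import *
for f in('side0','s6'):
    h=cv2.cvtColor(cv2.imread(f'pics/{f}.png')[310:390,265:330],cv2.COLOR_BGR2HSV)
    for m in(cv2.inRange(h,(15,120,60),(35,255,255)),cv2.inRange(h,(0,0,0),(180,255,40))):
        N,_,st,ce=cv2.connectedComponentsWithStats(m);print(f,[(st[i,4],ce[i].round(1)) for i in range(1,N) if st[i,4]>40])
for hub in([.603,.183],[.599,.186],[.601,.188]):
    a=[np.arctan2(*(np.array(p)-hub)[::-1])%6.283 for p in([.541,.280],[.489,.154])];print(a[1]-a[0])
print(telemetry.get_state()['qvel'].round(3),env.hand_in())
E
```

```text
side0 [(np.int32(72), array([11.9, 28.9])), (np.int32(226), array([41.7, 66.3]))]
side0 [(np.int32(429), array([31.6, 22.5]))]
s6 [(np.int32(75), array([12.5, 29.3])), (np.int32(265), array([41.1, 65.2]))]
s6 [(np.int32(421), array([31.5, 22.4]))]
1.2509854882909202
1.3008655833222673
1.2874391878624425
the job is handed in; nothing more can be done
[ 0.012 -0.003 -0.003 -0.004 -0.001 -0.002] None
```

The job is handed in (no verdict came back): the jar stand's crank is down at its stop, measured at 1.25–1.30 rad after a slow lowering, the pot stand's crank hasn't moved, and the arm is clear of everything.

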